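# Check the hardness probe on the matching reference block

## Robot

A 7-joint arm with a two-finger parallel gripper is mounted at the origin on a cart in front of the work surface, level with it; the furniture and walls round the work are solid. World frame = base frame: x ahead of the robot, y to its left, z up, the work surface at z = 0. Lengths are in m, angles in rad, forces in N, time in s.
With the tool pointing down it reaches from about 0.425 to 0.875 m from the base axis. Payload 9.9 kg.
Tool frame: the origin (TCP) lies midway between the tips of the shut fingers; the grasp point (between the pads) lies 19 mm behind it (ctrl.tcp_to_grasp is the distance from the TCP to the grasp point, in m); z points along the fingers, y is the line along which they close (so a half turn about z gives the same grasp; the last joint's range is limited). The gripper opens to 85 mm and grips with 20 to 120 N. Pads are 22 mm wide; open, the fingers measure 114 mm over their backs; the gripper's body (76 mm by 85 mm) begins 54 mm behind the grasp point. The pads swing forward as they close: fully open they stand 13 mm farther back than shut.
Start: joints at [-1.27, 0.576, 0.025, 1.437, -0.015, 1.129, -0.057], TCP at [0.253, 0.626, 0.231] pointing down, gripper open.
Joint ranges: [-2.76, 2.76], [-0.34, 2.15], [-1.52, 1.57], [0.19, 2.46], [-1.09, 4.23], [0.17, 1.99], [-2.82, 2.82]. Speed limits (rad/s): [2.22, 2.22, 3.01, 3.01, 3.14, 3.14, 3.14].

## Interface

Orientations are given as a unit quaternion [w, x, y, z].
In Python, from bench import ctrl gives the robot as it stands.
- The arm moves only by the shell command python3 -m jog 'ROWS'. ROWS is JSON, a list of rows, each an object of numbers: "tx", "ty", "tz": the shift along the world's x, y, z in mm; "rx", "ry", "rz": the turn, a rotation vector about the world's x, y, z in rad; "grip": the finger opening in mm, from 0 to 85.4. In form: [{"tx": .., "ty": .., "tz": .., "rx": .., "ry": .., "rz": .., "grip": ..}, ...]. A call has 1 to 20 rows; each row shifts and turns the commanded pose from where the row before left it; what a row does not reach is not made up. A row lasts 1/12 s, in which the tool goes at most 41.7 mm and 7.16 degrees, less where a joint would pass 70% of its speed; a pose out of reach is approached as far as the arm can. A call is refused whole if a number of a shift passes 41.7 or a number of a turn 0.125, either way. A call with a gripper value outside its range is refused whole. The fingers move at their own pace and stop on an object; the grip force is fixed at half the most. Time passes only in rows, so rows that do not move let the fingers close. It gives the time, the measured TCP pose, the force, the opening and the grip force at its end, in the units of the state.
- ctrl.get_obs(): the state, without advancing time (a new reading comes with each control period).
- ctrl.get_image(name): name is "scene" or "top" or "wrist"; returns (picture, depth): 480x640x3 uint8, blue, green, red; 480x640 float32, m along the optical axis (not along the pixel's ray), 0 where there is no reading.
- ctrl.calibration(name): a dict with "K" (3x3 intrinsics, pixels), "R" (3x3) and "t" (3): a world point X has camera coordinates R X + t; the wrist camera has in their place "T_tool_cam" (4x4, takes a point from camera to tool coordinates, whose origin is the TCP and whose axes are the flange's). Camera axes: x right, y down, z forward; pixel columns grow to the right and rows downward; lengths in m; the calibration is good to about 2 mm. A picture is of the moment at which its call begins: read the wrist's pose just before it. calibration takes no time and is no camera call.
- ctrl.sign_off(): hands the job in; it is judged then, once.
The state is a dict: "time": time; "q": joint angles; "qd": joint speeds; "joint_torque": joint torques, N m; "tool_pos": TCP position; "eef_rot": TCP orientation; "force": force on the tool from outside, world axes, zero at the start; "wrist_torque": the same for the moment, N m; "width": finger opening in m; "gripper_force": force on a finger pad.
Only numpy, scipy, OpenCV 4.12 (cv2) and the standard library are available. Lean on these libraries where they do the work, as an engineer would, in place of code of your own. Each camera call takes 0.05 s, during which the arm holds its last target. There are 200 camera calls.

## Task

Before the workpiece standing on the paper route card is tested, check the hardness probe on the reference block of the same metal (copper for the copper rotor, steel for the steel housing): take the probe out of its cradle and hold it upright on that block with its tip inside the blue circle, pressed down gently until the green band on its sprung nose has just gone into the barrel, never right down to the stop. Do not touch the other block with the probe, do not shove the blocks about, and leave both workpieces where they stand. Finish while holding the probe like that, still in the gripper and pressed on the circle: do not lift it off or let go.

Things in the scene. Friction and masses are not known exactly. Their poses are not given: they have to be found in the camera images.
- probe: Hardness probe, loose, 0.2-0.3 kg, round, upright in its cradle. Origin on its axis at the barrel's lower face, 32 mm above the bench in the cradle; z to the tail (up). Steel barrel 24 mm dia to z = 56, collar 34 dia to 62 (rests on the socket's rim), black ribbed grip 29 dia to 126, silver cap 27 dia to 134 mm. Nose 12 mm below. 75 mm of straight lift frees it.
- probe_grip (a point): The middle of the probe's black rubber grip, on its axis, 94 mm above the origin of the probe, 126 mm above the bench while in the cradle; take it here from above or from any side. Axes as the probe: z towards the tail.
- probe_tip (a point): The round tip of the probe's nose, on the axis; 12 mm below the barrel's lower face while the nose is out, and it moves with the nose.
- probe_nose (a joint): How far the sprung nose has gone into the barrel, m: 0 out, 0.012 fully in (the stop). A 9 mm steel pin with a round end; its upper 6 mm, next to the barrel, is a green band, so the band has just gone in at 0.006. Spring: 2.1 N to start it moving, 0.35 N more for each mm, 4.2 N at 0.006.
- cradle: The probe's cradle, fixed. Origin on the bench under the axis of its socket: an upright black tube 46 mm in outer diameter, 27 mm bore, rim 88 mm above the bench. Grey base plate 110 x 165 x 14 mm, from y = -40 to +125 mm; a sloping readout stands on it at y = 35 to 121 mm, at most 85 mm high.
- granite_plate: Dark granite plate, 170 x 240 x 40 mm, fixed, top level and 40 mm above the bench. Origin under its centre on the bench, y along its length. The two reference blocks lie on it.
- steel_block_mark (a point): Centre of the blue circle (13 mm across) on the top face of the steel reference block: a silver-grey disc 64 mm in diameter, 15 mm thick, 0.4 kg, lying loose on the granite plate, so this face is level and 55 mm above the bench. The circle is 14 mm off the disc's centre, which lies at x = -14 mm in this point's axes.
- copper_block_mark (a point): The same point of the copper reference block: an orange-brown copper disc of the same size, also lying on the granite plate, with the same circle.
- steel_block: The steel reference block itself; origin at the centre of its underside, z up.
- copper_block: The copper reference block itself; origin at the centre of its underside, z up.
- route_card: The route card, a white ruled sheet of paper with a blue head stripe, 148 mm along its x and 170 mm along its y, flat on the bench. Origin at its centre. One of the two workpieces stands on it, near its middle, the other stands well off it (more than 120 mm from its centre). A black pen lies on it too.
- copper_part_centre (a point): Centre of the copper workpiece: an orange-brown rotor sleeve with a hole, 58 mm in diameter, 35 mm high, standing on the bench or card.
- steel_part_centre (a point): Centre of the steel workpiece: a light grey turned motor housing with a stepped top, 80 mm in diameter, 71 mm high, standing on the bench or card.
Not all that is in view belongs to the job. What is shaped like the part that bears steel_part_centre but black or red is not meant.

How it is judged:
By the outcome, as a careful person would: the job done as asked, in the order asked, and still so for the second after the job is handed in, while the arm keeps its last pose, push and grip.
It also fails if it takes over 40 s, if anything falls off the work surface, if the arm or the gripper's body presses on something with over 40 N, if the wrist force passes 120 N, or if a joint passes its speed limit or range.

## Working session

There is one attempt and no reset: what is moved stays moved. The work goes in short steps, Python scripts to look and compute and a shell command to move; the robot and the scene stay as the last step left them, time stands still between calls to the robot, and variables do not carry over. Pictures are saved under pics/ and viewed, at most 10 in all, crops included, and the job is handed in when it is done.

```bash
mkdir -p pics; ls
cat > h.py <<'E'
import numpy as np, cv2
from bench import ctrl
from scipy.spatial.transform import Rotation as Rn
def snap(n):
    o=ctrl.get_obs(); im,d=ctrl.get_image(n); c=ctrl.calibration(n)
    if 'R' in c: R=np.array(c['R']).T; t=-R@np.array(c['t'])
    else:
        q=o['eef_rot']; Rt=Rn.from_quat([q[1],q[2],q[3],q[0]]).as_matrix(); T=np.array(c['T_tool_cam'])
        R=Rt@T[:3,:3]; t=Rt@T[:3,3]+np.array(o['tool_pos'])
    np.savez('last_'+n,im=im,d=d,K=np.array(c['K']),R=R,t=t); return im,d
def load(n): return np.load('last_'+n+'.npz')
def px(n,u,v,z=None):
    L=load(n); r=np.linalg.inv(L['K'])@[u,v,1.]
    if z is None: return L['R']@(r*L['d'][int(v),int(u)])+L['t']
    w=L['R']@r; return L['t']+w*(z-L['t'][2])/w[2]
E
python3 - <<'E'
from h import *
for n in('scene','top'):
    im,d=snap(n); cv2.imwrite(f'pics/{n}0.png',im)
o=ctrl.get_obs();print(o)
E
```

```text
pics
{'time': 0.1, 'q': array([-1.26981753,  0.5764412 ,  0.02486287,  1.43781869, -0.01498375,
        1.12901188, -0.05647381]), 'qd': array([-0.00095339, -0.00105613, -0.00107488, -0.00425615,  0.00182126,
        0.00187378,  0.00155891]), 'joint_torque': array([ 6.36805577e-03, -7.67305756e+01,  2.25803554e+00, -2.86607534e+01,
        1.59570359e-02,  8.72382370e-03, -2.59258991e-05]), 'tool_pos': array([0.25321795, 0.62526505, 0.23053572]), 'eef_rot': array([-9.38411740e-05,  1.91178838e-01,  9.81554937e-01, -7.41258866e-04]), 'force': array([-0.23001301, -0.49035712, -0.00802518]), 'wrist_torque': array([ 0.04408535,  0.01693267, -0.04478937]), 'gripper_force': 0.0, 'width': 0.08554372453843638}
```

View pics/scene0.png

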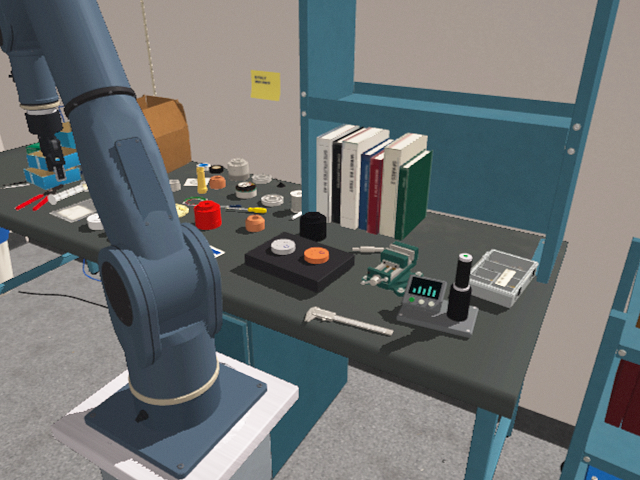

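View pics/top0.png

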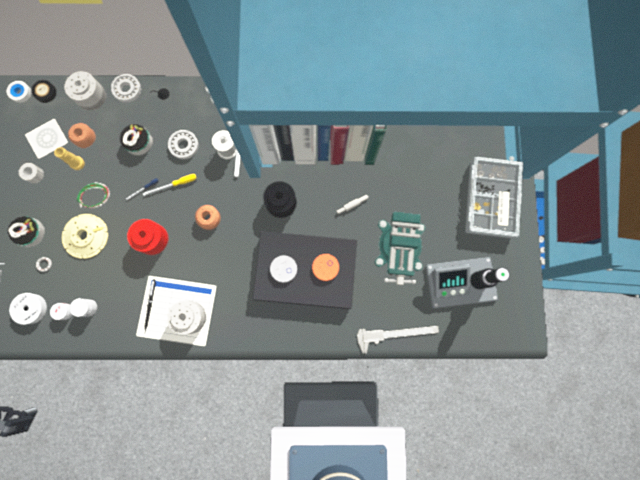

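The top view shows the steel housing on the card at (183,318), so the steel block (284,269) is the target. The copper block is at (326,267), and the probe's cap is at about (502,274) with its cradle readout to the left.

Run:
```python
from h import *
np.set_printoptions(precision=4,suppress=True)
for nm,u,v,z in [('cap',502,274,.166),('steel',284,269,.055),('copper',326,267,.055),('housing',183,318,.071),('card',178,311,0),('readoutL',429,262,.014),('c2',436,309,.014),('boxBL',468,232,0),('boxTL',473,160,.05)]:
    print(nm,px('top',u,v,z),px('top',u,v))
print(px('scene',465,258))
L=load('top');im=L['im']
a=cv2.resize(im[225:315,240:360],None,fx=3.3,fy=3.3,interpolation=cv2.INTER_CUBIC)
b=cv2.resize(im[225:315,420:540],None,fx=3.3,fy=3.3,interpolation=cv2.INTER_CUBIC)
cv2.imwrite('pics/c.png',np.hstack([a,b]))
```

```text
cap [ 0.5066 -0.3539  0.166 ] [ 0.5065 -0.3532  0.1677]
steel [0.5291 0.1272 0.055 ] [0.5289 0.1271 0.0563]
copper [0.534  0.0263 0.055 ] [0.5341 0.0263 0.0544]
housing [0.413  0.3584 0.071 ] [0.4132 0.3691 0.0333]
card [0.4304 0.3918 0.    ] [0.4291 0.3711 0.07  ]
readoutL [ 0.5515 -0.2328  0.014 ] [ 0.5536 -0.237  -0.0032]
c2 [ 0.4348 -0.2457  0.014 ] [ 0.4351 -0.2492  0.0001]
boxBL [ 0.6309 -0.3396  0.    ] [ 0.6286 -0.3357  0.0119]
boxTL [ 0.8064 -0.3453  0.05  ] [ 0.8142 -0.353   0.028 ]
[ 0.4966 -0.3541  0.1645]
```

View pics/c.png

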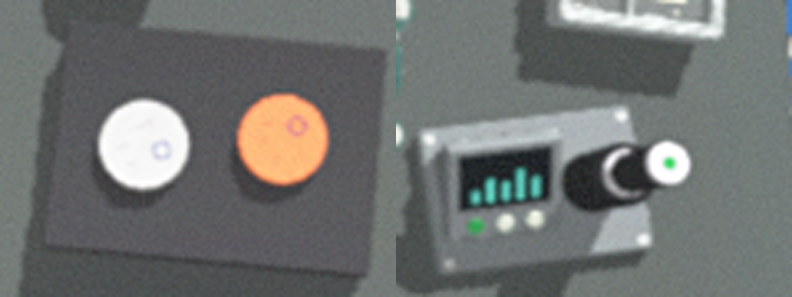

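Probe cap centre is at crop (669,163), i.e. full (502.7,274.4). The steel block's circle is at crop (162,150), i.e. full (289.1,270.5).

```bash
python3 - <<'E'
from h import *
print(px('top',502.7,274.4,.166),px('top',289.1,270.5,.055))
print(np.array(ctrl.calibration('wrist')['T_tool_cam']).round(3))
E
python3 -m jog '[{"tx":24.7,"ty":-22.6},{"tx":24.7,"ty":-22.6},{"tx":24.7,"ty":-22.6},{"tx":24.7,"ty":-22.6},{"tx":24.7,"ty":-22.6},{"tx":24.7,"ty":-22.6},{"tx":24.7,"ty":-22.6},{"tx":24.7,"ty":-22.6},{"tx":24.7,"ty":-22.6},{"tx":24.7,"ty":-22.6},{"tx":4,"ty":-30},{"tx":4,"ty":-30},{"tx":4,"ty":-30},{"tx":4,"ty":-30},{"tx":4,"ty":-30},{"tx":4,"ty":-30},{"tx":4,"ty":-30},{"tx":0,"ty":-30},{"tx":0,"ty":-30},{}]'
```

```text
[ 0.5057552  -0.35536042  0.166     ] [0.52546885 0.11491968 0.055     ]
[[ 0.001 -0.962 -0.274  0.069]
 [ 1.     0.001  0.     0.   ]
 [-0.    -0.274  0.962 -0.142]
 [ 0.     0.     0.     1.   ]]invalid input
```

```bash
python3 -m jog '[{"tx":24.7,"ty":-22.6,"tz":0,"rx":0,"ry":0,"rz":0,"grip":85},{"tx":24.7,"ty":-22.6,"tz":0,"rx":0,"ry":0,"rz":0,"grip":85}]'; python3 -m jog '[{"tx":24.7,"ty":-22.6},{"tx":24.7,"ty":-22.6}]'
```

```text
time: 0.27
tool_pos: [0.3009, 0.5811, 0.2304]
eef_rot: [-0.001, 0.189, 0.982, -0.0]
force: [0.8, -0.1, 0.3]
width: 0.0854
gripper_force: 0.0invalid input
```

```bash
python3 -m jog '[{"tx":25,"ty":-22,"tz":0,"rx":0,"ry":0,"rz":0,"grip":85},{"tx":25,"ty":-22,"tz":0,"rx":0,"ry":0,"rz":0,"grip":85},{"tx":25,"ty":-22,"tz":0,"rx":0,"ry":0,"rz":0,"grip":85},{"tx":25,"ty":-22,"tz":0,"rx":0,"ry":0,"rz":0,"grip":85},{"tx":25,"ty":-22,"tz":0,"rx":0,"ry":0,"rz":0,"grip":85},{"tx":25,"ty":-22,"tz":0,"rx":0,"ry":0,"rz":0,"grip":85},{"tx":25,"ty":-22,"tz":0,"rx":0,"ry":0,"rz":0,"grip":85},{"tx":25,"ty":-22,"tz":0,"rx":0,"ry":0,"rz":0,"grip":85},{"tx":0,"ty":-32,"tz":0,"rx":0,"ry":0,"rz":0,"grip":85},{"tx":0,"ty":-32,"tz":0,"rx":0,"ry":0,"rz":0,"grip":85},{"tx":0,"ty":-32,"tz":0,"rx":0,"ry":0,"rz":0,"grip":85},{"tx":0,"ty":-32,"tz":0,"rx":0,"ry":0,"rz":0,"grip":85},{"tx":0,"ty":-32,"tz":0,"rx":0,"ry":0,"rz":0,"grip":85},{"tx":0,"ty":-32,"tz":0,"rx":0,"ry":0,"rz":0,"grip":85},{"tx":0,"ty":-32,"tz":0,"rx":0,"ry":0,"rz":0,"grip":85},{"tx":0,"ty":-32,"tz":0,"rx":0,"ry":0,"rz":0,"grip":85},{"tx":0,"ty":-15,"tz":0,"rx":0,"ry":0,"rz":0,"grip":85},{"tx":0,"ty":0,"tz":0,"rx":0,"ry":0,"rz":0,"grip":85},{"tx":0,"ty":0,"tz":0,"rx":0,"ry":0,"rz":0,"grip":85}]'
python3 - <<'E'
from h import *
im,d=snap('wrist');cv2.imwrite('pics/w1.png',im)
E
```

```text
time: 1.85
tool_pos: [0.5027, 0.1328, 0.2313]
eef_rot: [-0.0, 0.192, 0.981, 0.0]
force: [1.1, -0.6, 0.8]
width: 0.0851
gripper_force: 0.0
```

View pics/w1.png

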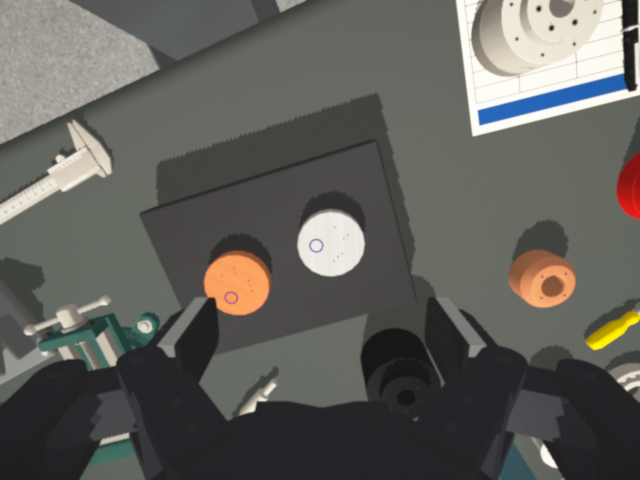

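The wrist view confirms the steel housing on the card (top right). The steel disc is at (331,243) and its blue circle at (316,246). The copper disc is at lower left.

```bash
python3 - <<'E'
from h import *
print(px('wrist',316,245.5,.055),px('wrist',316,245),px('wrist',331,243,.055),px('wrist',231,297.5,.055))
E
python3 -m jog '[{"tx":0,"ty":-32,"tz":0,"rx":0,"ry":0,"rz":0,"grip":85},{"tx":0,"ty":-32,"tz":0,"rx":0,"ry":0,"rz":0,"grip":85},{"tx":0,"ty":-32,"tz":0,"rx":0,"ry":0,"rz":0,"grip":85},{"tx":0,"ty":-32,"tz":0,"rx":0,"ry":0,"rz":0,"grip":85},{"tx":0,"ty":-32,"tz":0,"rx":0,"ry":0,"rz":0,"grip":85},{"tx":0,"ty":-32,"tz":0,"rx":0,"ry":0,"rz":0,"grip":85},{"tx":0,"ty":-32,"tz":0,"rx":0,"ry":0,"rz":0,"grip":85},{"tx":0,"ty":-32,"tz":0,"rx":0,"ry":0,"rz":0,"grip":85},{"tx":0,"ty":-32,"tz":0,"rx":0,"ry":0,"rz":0,"grip":85},{"tx":0,"ty":-32,"tz":0,"rx":0,"ry":0,"rz":0,"grip":85},{"tx":0,"ty":-32,"tz":0,"rx":0,"ry":0,"rz":0,"grip":85},{"tx":0,"ty":-32,"tz":0,"rx":0,"ry":0,"rz":0,"grip":85},{"tx":0,"ty":-32,"tz":0,"rx":0,"ry":0,"rz":0,"grip":85},{"tx":0,"ty":-32,"tz":0,"rx":0,"ry":0,"rz":0,"grip":85},{"tx":0,"ty":-32,"tz":0,"rx":0,"ry":0,"rz":0,"grip":85},{"tx":3,"ty":-8,"tz":0,"rx":0,"ry":0,"rz":0,"grip":85},{"tx":0,"ty":0,"tz":0,"rx":0,"ry":0,"rz":0,"grip":85},{"tx":0,"ty":0,"tz":0,"rx":0,"ry":0,"rz":0,"grip":85}]'
python3 - <<'E'
from h import *
im,d=snap('wrist');cv2.imwrite('pics/w2.png',im)
E
```

```text
[0.52562092 0.11815313 0.055     ] [0.52491889 0.11845605 0.05590422] [0.52867687 0.13222337 0.055     ] [0.54362235 0.01988226 0.055     ]
time: 3.4
tool_pos: [0.5068, -0.3531, 0.2306]
eef_rot: [-0.0, 0.191, 0.982, 0.001]
force: [0.6, 0.4, -0.0]
width: 0.0848
gripper_force: 0.0
```

View pics/w2.png

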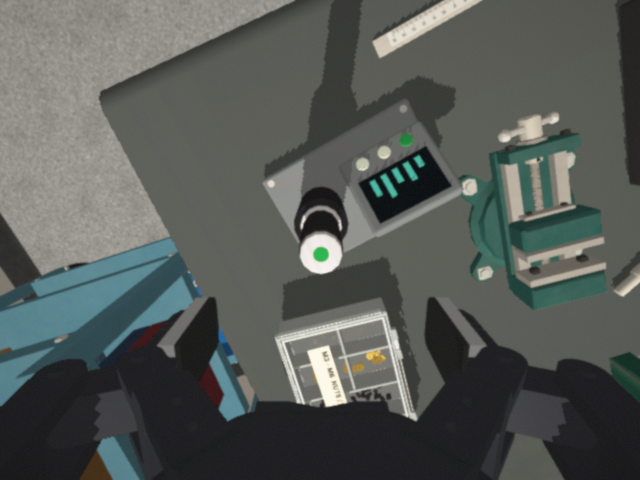

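The probe cap is at (321,254), nearly on the tool's centreline.

Run:
```python
from h import *
print(px('wrist',321,254,.166),px('wrist',321,254),ctrl.get_obs()['tool_pos'])
```

```text
[ 0.50549082 -0.35262033  0.166     ] [ 0.5052279  -0.35251465  0.16686842] [ 0.50682682 -0.35237277  0.23074537]
```

```bash
python3 -m jog '[{"tx":-1,"ty":-1,"tz":-25,"rx":0,"ry":0,"rz":0,"grip":85},{"tx":0,"ty":0,"tz":-25,"rx":0,"ry":0,"rz":0,"grip":85},{"tx":0,"ty":0,"tz":-25,"rx":0,"ry":0,"rz":0,"grip":85},{"tx":0,"ty":0,"tz":-20,"rx":0,"ry":0,"rz":0,"grip":85},{"tx":0,"ty":0,"tz":-15,"rx":0,"ry":0,"rz":0,"grip":85},{"tx":0,"ty":0,"tz":-12,"rx":0,"ry":0,"rz":0,"grip":85},{"tx":0,"ty":0,"tz":0,"rx":0,"ry":0,"rz":0,"grip":85},{"tx":0,"ty":0,"tz":0,"rx":0,"ry":0,"rz":0,"grip":85},{"tx":0,"ty":0,"tz":0,"rx":0,"ry":0,"rz":0,"grip":60},{"tx":0,"ty":0,"tz":0,"rx":0,"ry":0,"rz":0,"grip":45},{"tx":0,"ty":0,"tz":0,"rx":0,"ry":0,"rz":0,"grip":36},{"tx":0,"ty":0,"tz":0,"rx":0,"ry":0,"rz":0,"grip":31},{"tx":0,"ty":0,"tz":0,"rx":0,"ry":0,"rz":0,"grip":20},{"tx":0,"ty":0,"tz":0,"rx":0,"ry":0,"rz":0,"grip":10},{"tx":0,"ty":0,"tz":0,"rx":0,"ry":0,"rz":0,"grip":0},{"tx":0,"ty":0,"tz":0,"rx":0,"ry":0,"rz":0,"grip":0},{"tx":0,"ty":0,"tz":0,"rx":0,"ry":0,"rz":0,"grip":0},{"tx":0,"ty":0,"tz":0,"rx":0,"ry":0,"rz":0,"grip":0},{"tx":0,"ty":0,"tz":0,"rx":0,"ry":0,"rz":0,"grip":0}]'
```

```text
time: 5.03
tool_pos: [0.5054, -0.355, 0.11]
eef_rot: [0.001, 0.191, 0.982, 0.0]
force: [-0.0, 3.1, 5.9]
width: 0.0279
gripper_force: 58.6
```

```bash
python3 -m jog '[{"tx":0,"ty":-1,"tz":4,"rx":0,"ry":0,"rz":0,"grip":0},{"tx":0,"ty":0,"tz":8,"rx":0,"ry":0,"rz":0,"grip":0},{"tx":0,"ty":0,"tz":12,"rx":0,"ry":0,"rz":0,"grip":0},{"tx":0,"ty":0,"tz":12,"rx":0,"ry":0,"rz":0,"grip":0},{"tx":0,"ty":0,"tz":12,"rx":0,"ry":0,"rz":0,"grip":0},{"tx":0,"ty":0,"tz":12,"rx":0,"ry":0,"rz":0,"grip":0},{"tx":0,"ty":0,"tz":12,"rx":0,"ry":0,"rz":0,"grip":0},{"tx":0,"ty":0,"tz":12,"rx":0,"ry":0,"rz":0,"grip":0},{"tx":0,"ty":0,"tz":12,"rx":0,"ry":0,"rz":0,"grip":0},{"tx":0,"ty":0,"tz":12,"rx":0,"ry":0,"rz":0,"grip":0},{"tx":0,"ty":0,"tz":12,"rx":0,"ry":0,"rz":0,"grip":0},{"tx":0,"ty":0,"tz":8,"rx":0,"ry":0,"rz":0,"grip":0},{"tx":0,"ty":0,"tz":0,"rx":0,"ry":0,"rz":0,"grip":0},{"tx":0,"ty":0,"tz":0,"rx":0,"ry":0,"rz":0,"grip":0},{"tx":0,"ty":0,"tz":0,"rx":0,"ry":0,"rz":0,"grip":0}]'
python3 - <<'E'
from h import *
im,d=snap('wrist');cv2.imwrite('pics/w3.png',im);print(px('wrist',320,240))
E
```

```text
time: 6.28
tool_pos: [0.5043, -0.3564, 0.2366]
eef_rot: [-0.001, 0.191, 0.982, 0.0]
force: [0.2, -0.4, -4.5]
width: 0.0279
gripper_force: 59.7
[ 0.49280983 -0.35249881  0.17807106]
```

View pics/w3.png

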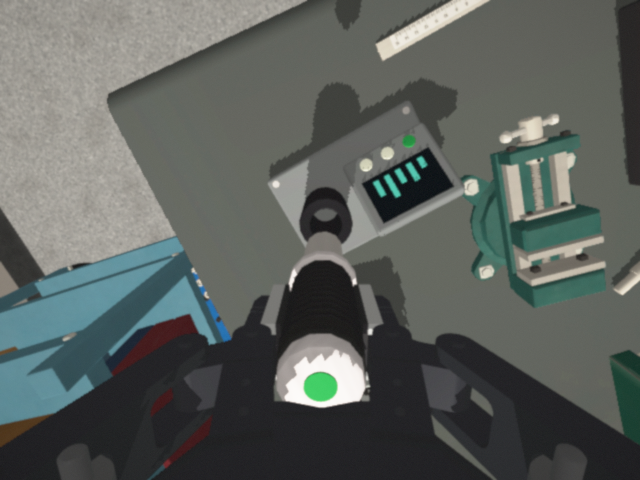

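The probe is clear of the cradle, with the cap at (320,387) and barrel end near (325,238). Next I fit its axis in the tool frame from the depth image.

```bash
cat > ax.py <<'E'
from h import *
from scipy.optimize import least_squares
def axis():
    o=ctrl.get_obs();L=load('wrist');K=L['K'];d=L['d']
    v,u=np.mgrid[:480,:640]; P=np.stack([(u-K[0,2])/K[0,0]*d,(v-K[1,2])/K[1,1]*d,d],-1)[d>0]
    T=np.array(ctrl.calibration('wrist')['T_tool_cam']); P=P@T[:3,:3].T+T[:3,3]
    for z0,z1,r in [(-.05,-.03,.0145),(-.015,.005,.0145),(.03,.045,.012),(.045,.06,.012),(.06,.075,.012),(.075,.1,.01)]:
        m=(abs(P[:,0])<.03)&(abs(P[:,1])<.018)&(P[:,2]>z0)&(P[:,2]<z1)
        Q=P[m]
        if len(Q)<20: print(z0,len(Q)); continue
        f=least_squares(lambda c:np.hypot(Q[:,0]-c[0],Q[:,1]-c[1])-r,[0,0],loss='soft_l1',f_scale=.0007)
        print(z0,len(Q),(f.x*1000).round(1),'maxz',Q[:,2].max().round(4))
if __name__=='__main__': axis()
E
python3 ax.py
```

```text
-0.05 4144 [0.3 0. ] maxz -0.03
-0.015 1332 [0.6 0.4] maxz 0.005
0.03 120 [0.5 1.1] maxz 0.0449
0.045 255 [0.4 1.2] maxz 0.06
0.06 219 [0.4 1.4] maxz 0.0749
0.075 26 [2.7 1.5] maxz 0.0784
```

```bash
python3 -m jog '[{"tx":1,"ty":12,"tz":0,"rx":0,"ry":0,"rz":0,"grip":0},{"tx":1,"ty":20,"tz":0,"rx":0,"ry":0,"rz":0,"grip":0},{"tx":1,"ty":30,"tz":0,"rx":0,"ry":0,"rz":0,"grip":0},{"tx":1,"ty":30,"tz":0,"rx":0,"ry":0,"rz":0,"grip":0},{"tx":1,"ty":30,"tz":0,"rx":0,"ry":0,"rz":0,"grip":0},{"tx":1,"ty":30,"tz":0,"rx":0,"ry":0,"rz":0,"grip":0},{"tx":2,"ty":30,"tz":0,"rx":0,"ry":0,"rz":0,"grip":0},{"tx":2,"ty":30,"tz":0,"rx":0,"ry":0,"rz":0,"grip":0},{"tx":2,"ty":30,"tz":0,"rx":0,"ry":0,"rz":0,"grip":0},{"tx":2,"ty":30,"tz":0,"rx":0,"ry":0,"rz":0,"grip":0},{"tx":2,"ty":30,"tz":0,"rx":0,"ry":0,"rz":0,"grip":0},{"tx":1,"ty":30,"tz":0,"rx":0,"ry":0,"rz":0,"grip":0},{"tx":1,"ty":30,"tz":0,"rx":0,"ry":0,"rz":0,"grip":0},{"tx":1,"ty":30,"tz":0,"rx":0,"ry":0,"rz":0,"grip":0},{"tx":1,"ty":30,"tz":0,"rx":0,"ry":0,"rz":0,"grip":0},{"tx":1,"ty":28,"tz":0,"rx":0,"ry":0,"rz":0,"grip":0},{"tx":0,"ty":15,"tz":0,"rx":0,"ry":0,"rz":0,"grip":0},{"tx":0,"ty":7,"tz":0,"rx":0,"ry":0,"rz":0,"grip":0},{"tx":0,"ty":0,"tz":0,"rx":0,"ry":0,"rz":0,"grip":0},{"tx":0,"ty":0,"tz":0,"rx":0,"ry":0,"rz":0,"grip":0}]'
python3 -m jog '[{"tx":0,"ty":0,"tz":-15,"rx":0,"ry":0,"rz":0,"grip":0},{"tx":0,"ty":0,"tz":-15,"rx":0,"ry":0,"rz":0,"grip":0},{"tx":0,"ty":0,"tz":-12,"rx":0,"ry":0,"rz":0,"grip":0},{"tx":0,"ty":0,"tz":-8,"rx":0,"ry":0,"rz":0,"grip":0},{"tx":0,"ty":0,"tz":0,"rx":0,"ry":0,"rz":0,"grip":0},{"tx":0,"ty":0,"tz":0,"rx":0,"ry":0,"rz":0,"grip":0},{"tx":0,"ty":0,"tz":0,"rx":0,"ry":0,"rz":0,"grip":0}]'
python3 - <<'E'
from h import *
im,d=snap('wrist')
cv2.imwrite('pics/w4.png',cv2.resize(im[130:330,220:420],None,fx=3,fy=3,interpolation=cv2.INTER_CUBIC));o=ctrl.get_obs();print(o['tool_pos'],o['force'],o['eef_rot'])
E
python3 ax.py
```

```text
time: 8.0
tool_pos: [0.5254, 0.1147, 0.237]
eef_rot: [-0.0, 0.191, 0.982, -0.0]
force: [-0.5, -0.4, -4.1]
width: 0.0277
gripper_force: 59.7
time: 8.58
tool_pos: [0.5263, 0.1149, 0.188]
eef_rot: [0.0, 0.192, 0.981, 0.0]
force: [0.1, -0.2, -3.2]
width: 0.028
gripper_force: 59.8
[0.5263178  0.1151077  0.18807907] [ 0.90279983  0.26263039 -2.60603805] [5.98009515e-04 1.91546284e-01 9.81483374e-01 2.22516419e-04]
-0.05 4150 [0.3 0. ] maxz -0.03
-0.015 1330 [0.6 0.3] maxz 0.0049
0.03 125 [0.4 1. ] maxz 0.0449
0.045 258 [0.4 1.1] maxz 0.06
0.06 217 [0.4 1.3] maxz 0.075
0.075 24 [2.8 1.4] maxz 0.0775
```

View pics/w4.png

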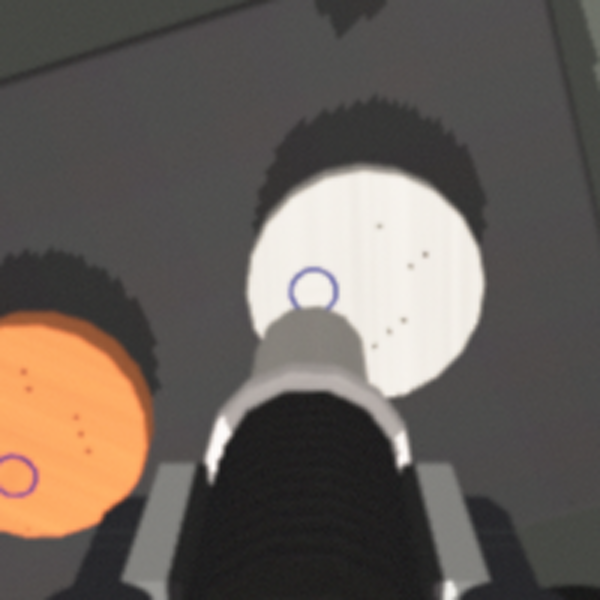

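The circle is at crop (313.5,291), i.e. full (324.5,227), with the barrel end just below it.

Run:
```python
from h import *
o=ctrl.get_obs();q=o['eef_rot'];R=Rn.from_quat([q[1],q[2],q[3],q[0]]).as_matrix()
m=px('wrist',324.5,227,.055);print(m,R.T@(m-o['tool_pos']), R@[.0004,.0015,.09])
im,d=snap('scene');cv2.imwrite('pics/s4.png',cv2.resize(im[190:290,230:370],None,fx=5,fy=5,interpolation=cv2.INTER_CUBIC))
```

```text
[0.52572809 0.11805053 0.055     ] [0.00179781 0.00241654 0.13307883] [ 0.00030667  0.00155902 -0.08999936]
```

View pics/s4.png

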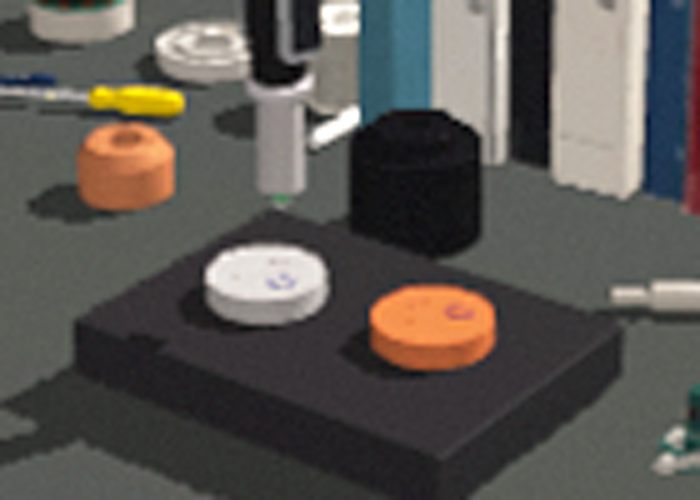

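The scene view shows the tip (280,200) right above the circle (281,283). I'll apply the small correction and descend to about 5 mm above contact.

```bash
python3 -m jog '[{"tx":-1,"ty":1,"tz":-10,"rx":0,"ry":0,"rz":0,"grip":0},{"tx":0,"ty":0,"tz":-10,"rx":0,"ry":0,"rz":0,"grip":0},{"tx":0,"ty":0,"tz":-10,"rx":0,"ry":0,"rz":0,"grip":0},{"tx":0,"ty":0,"tz":-8,"rx":0,"ry":0,"rz":0,"grip":0},{"tx":0,"ty":0,"tz":0,"rx":0,"ry":0,"rz":0,"grip":0},{"tx":0,"ty":0,"tz":0,"rx":0,"ry":0,"rz":0,"grip":0},{"tx":0,"ty":0,"tz":0,"rx":0,"ry":0,"rz":0,"grip":0},{"tx":0,"ty":0,"tz":0,"rx":0,"ry":0,"rz":0,"grip":0}]'
python3 -c "
from h import *
im,d=snap('scene');cv2.imwrite('pics/s5.png',cv2.resize(im[215:265,265:315],None,fx=10,fy=10,interpolation=cv2.INTER_CUBIC))
F=[]
for i in range(10):
    ctrl.get_image('wrist');o=ctrl.get_obs();F.append([*o['tool_pos'],*o['force']])
print(np.mean(F,0).round(4),np.std(F,0).round(4))"
```

```text
time: 9.35
tool_pos: [0.5251, 0.1165, 0.1497]
eef_rot: [0.0, 0.191, 0.982, 0.0]
force: [-0.6, -0.4, -3.3]
width: 0.0281
gripper_force: 59.8
[ 0.5249  0.1165  0.1495  0.5167 -0.4178 -3.1579] [1.000e-04 0.000e+00 1.000e-04 4.529e-01 3.750e-01 4.805e-01]
```

View pics/s5.png

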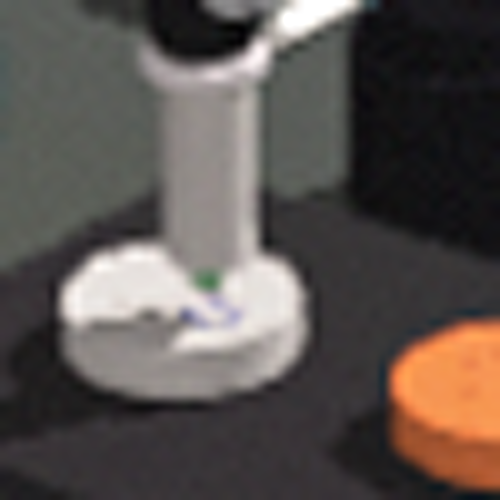

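The green band at (207,280) is just above the circle (~(212,308)), aligned and not yet touching. Free-hanging force is −3.16 N.

```bash
cat > f.py <<'E'
from h import *
F=[]
for i in range(12):
    ctrl.get_image('wrist');o=ctrl.get_obs();F.append([*o['tool_pos'],*o['force']])
print(np.mean(F,0).round(4),'contact',round(np.mean(F,0)[5]+3.16,2))
E
python3 -m jog '[{"tx":0,"ty":0,"tz":-2,"rx":0,"ry":0,"rz":0,"grip":0},{"tx":0,"ty":0,"tz":-2,"rx":0,"ry":0,"rz":0,"grip":0},{"tx":0,"ty":0,"tz":-1,"rx":0,"ry":0,"rz":0,"grip":0},{"tx":0,"ty":0,"tz":-1,"rx":0,"ry":0,"rz":0,"grip":0},{"tx":0,"ty":0,"tz":-1,"rx":0,"ry":0,"rz":0,"grip":0},{"tx":0,"ty":0,"tz":0,"rx":0,"ry":0,"rz":0,"grip":0},{"tx":0,"ty":0,"tz":0,"rx":0,"ry":0,"rz":0,"grip":0},{"tx":0,"ty":0,"tz":0,"rx":0,"ry":0,"rz":0,"grip":0}]'; python3 f.py
python3 -m jog '[{"tx":0,"ty":0,"tz":-1,"rx":0,"ry":0,"rz":0,"grip":0},{"tx":0,"ty":0,"tz":-1,"rx":0,"ry":0,"rz":0,"grip":0},{"tx":0,"ty":0,"tz":0,"rx":0,"ry":0,"rz":0,"grip":0},{"tx":0,"ty":0,"tz":0,"rx":0,"ry":0,"rz":0,"grip":0},{"tx":0,"ty":0,"tz":0,"rx":0,"ry":0,"rz":0,"grip":0}]'; python3 f.py
```

```text
time: 10.57
tool_pos: [0.5249, 0.1165, 0.1424]
eef_rot: [0.0, 0.191, 0.982, 0.0]
force: [0.1, 0.4, -0.0]
width: 0.0274
gripper_force: 59.8
[ 0.5248  0.1165  0.1424 -0.2759  0.1632  0.1084] contact 3.27
time: 11.58
tool_pos: [0.5248, 0.1165, 0.1403]
eef_rot: [0.0, 0.191, 0.982, 0.0]
force: [0.1, -0.7, 0.4]
width: 0.0278
gripper_force: 59.8
[0.5248 0.1165 0.1403 0.3349 0.2864 0.7271] contact 3.89
```

Contact force is 3.89 N, about 5 mm of nose travel; 2 mm more puts it at about 6.8 mm.

```bash
python3 -m jog '[{"tx":0,"ty":0,"tz":-1,"rx":0,"ry":0,"rz":0,"grip":0},{"tx":0,"ty":0,"tz":-1,"rx":0,"ry":0,"rz":0,"grip":0},{"tx":0,"ty":0,"tz":0,"rx":0,"ry":0,"rz":0,"grip":0},{"tx":0,"ty":0,"tz":0,"rx":0,"ry":0,"rz":0,"grip":0},{"tx":0,"ty":0,"tz":0,"rx":0,"ry":0,"rz":0,"grip":0}]'; python3 f.py
python3 -c "
from h import *
im,d=snap('scene');im2,_=snap('wrist')
a=cv2.resize(im[215:265,265:315],None,fx=8,fy=8,interpolation=cv2.INTER_CUBIC)
cv2.imwrite('pics/s6.png',np.hstack([a,cv2.resize(im2[130:330,220:420],(400,400))]))"; python3 ax.py
```

```text
time: 12.6
tool_pos: [0.5248, 0.1165, 0.1383]
eef_rot: [0.0, 0.191, 0.982, 0.0]
force: [0.5, 0.0, 2.0]
width: 0.0278
gripper_force: 59.8
[0.5248 0.1165 0.1383 0.2795 0.3004 1.3653] contact 4.53
-0.05 4165 [0.3 0. ] maxz -0.03
-0.015 1336 [0.7 0.4] maxz 0.005
0.03 125 [0.4 1. ] maxz 0.045
0.045 258 [0.4 1.1] maxz 0.06
0.06 210 [0.4 1.3] maxz 0.0749
0.075 2185 [15.9 -0.1] maxz 0.1
```

View pics/s6.png

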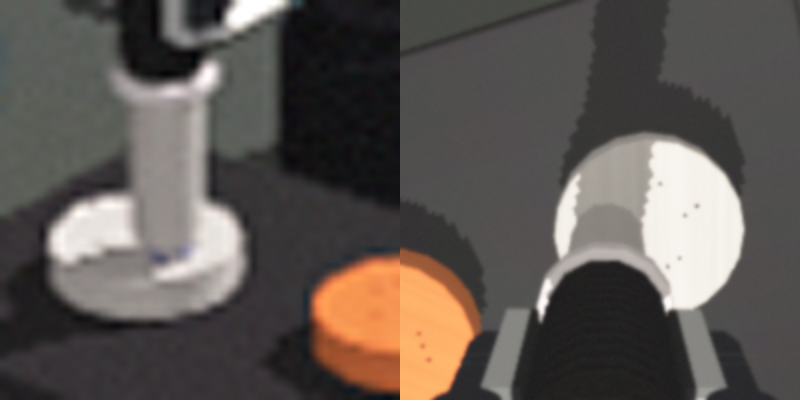

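The green band has gone in (4.5 N, about 6.9 mm). The circle's rim shows at (170,255) right under the barrel, and the block has not moved.

```bash
python3 -c "
from bench import ctrl
print(ctrl.sign_off())"
```

```text
the job is handed in; nothing more can be done
None
```

I handed in the job with the probe still in the gripper, pressed upright on the steel block's blue circle. Contact force is about 4.5 N, which puts the nose roughly 6.9 mm in: the green band is inside the barrel and well short of the 12 mm stop. The steel block was the right one because the steel housing stands on the route card.

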